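# Find the unlocked power hatch on the art-room bench and tip it open

### The arm

A 7-joint arm with a two-finger parallel gripper is mounted at the origin on the work surface. World frame = base frame: x ahead of the robot, y to its left, z up, the work surface at z = 0. Lengths are in m, angles in rad, forces in N, time in s.
With the tool pointing down it reaches from about 0.4 to 0.925 m from the base axis. Payload 5.6 kg.
Tool frame: the origin (TCP) lies midway between the tips of the shut fingers; the grasp point (between the pads) lies 19 mm behind it; z points along the fingers, y is the line along which they close (so a half turn about z gives the same grasp; the last joint's range is limited). The gripper opens to 85 mm and grips with 20 to 120 N. Pads are 22 mm wide; open, the fingers measure 114 mm over their backs; the gripper's body (76 mm by 85 mm) begins 54 mm behind the grasp point. The pads swing forward as they close: fully open they stand 13 mm farther back than shut.
Start: joints at [1.186, 0.468, -0.012, 1.603, 0.006, 1.071, -0.056], TCP at [0.218, -0.612, 0.231] pointing down, gripper open.
Joint ranges: [-2.53, 2.53], [-0.31, 2.02], [-1.57, 1.55], [0.28, 2.44], [-1.29, 4.43], [0.15, 1.84], [-2.92, 2.92]. Speed limits (rad/s): [2.57, 2.57, 3.14, 3.14, 3.14, 3.14, 3.14].

### API

Orientations are given as a unit quaternion [w, x, y, z].
In Python, from cell import * gives the robot as it stands.
- The arm moves only by the tool jog_arm, never from a script. Its argument "commands" is a list of rows, each an object of numbers: "tx", "ty", "tz": the shift along the tool's x, y, z in m; "rx", "ry", "rz": the turn, a rotation vector about the tool's x, y, z in rad. In form: [{"tx": .., "ty": .., "tz": .., "rx": .., "ry": .., "rz": ..}, ...]. A call has 1 to 12 rows; each row shifts and turns the commanded pose from where the row before left it, along the tool's axes as they then stand; what a row does not reach is not made up. A row lasts 1/10 s, in which the tool goes at most 50 mm and 8.59 degrees, less where a joint would pass 70% of its speed; a pose out of reach is approached as far as the arm can. A call with a gripper value outside its range is refused whole. "jaw" is the opening, from 0 (shut) to 1 (fully open), set as the call begins (left out, the last holds). The fingers move at their own pace and stop on an object; the grip force is fixed at half the most. Time passes only in rows, so rows that do not move let the fingers close. It gives the time, the measured TCP pose, the force, the opening and the grip force at its end, in the units of the state.
- state(): the state, without advancing time (a new reading comes with each control period).
- capture(name): name is "scene" or "top" or "wrist"; returns the picture (384x512x3 uint8, red, green, blue); there is no depth.
- camera_params(name): a dict with "camera_matrix" (3x3 intrinsics, pixels), "camera_from_world" (4x4, takes a point from world to camera coordinates). Camera axes: x right, y down, z forward; pixel columns grow to the right and rows downward; lengths in m; the calibration is good to about 2 mm. The wrist camera is an equidistant fisheye: a pixel r from the principal point sees the ray r / f radians off the axis. A picture is of the moment at which its call begins: read the wrist's pose just before it. camera_params takes no time and is no camera call; for the wrist camera it gives the pose at the moment of the call.
- job_done(): hands the job in; it is judged then, once.
The state is a dict: "time_s": time; "q": joint angles; "joint_vel": joint speeds; "joint_torque": joint torques, N m; "ee_pos": TCP position; "orientation": TCP orientation; "contact_force": force on the tool from outside, world axes, zero at the start; "moment": the same for the moment, N m; "width": opening from 0.0 (shut) to 1.0 (fully open); "grasp_force": force on a finger pad.
Only numpy, scipy, OpenCV 4.12 (cv2) and the standard library are available. Lean on these libraries where they do the work, as an engineer would, in place of code of your own. Each camera call takes 0.05 s, during which the arm holds its last target. There are 200 camera calls.

### The job

One of the four identical lids on the bench power unit has been left unlocked for today's class; the other three are locked. With closed fingertips press gently on the ribbed pad of one lid after another until you find the one that rocks, then push that lid right over until it stands open, near upright or beyond, and stays there by itself. Only press and push: don't pinch a lid between the fingers, don't force the locked ones, and leave the painting things where they are.

Things in the scene. Friction and masses are not known exactly. Their poses are not given: they have to be found in the camera images.
- power_unit: fixed grey power unit, 190 mm deep (x), 645 long (y), 90 high; four identical aluminium tip-up lids flush in its top, centred at y = -187.5, -62.5, 62.5, 187.5 mm, each over a well with sockets. Origin: centre of the underside; x away from the robot, y to the robot's left, z up; turned up to 10 degrees. The key cylinders on its front do not show which lid is locked
- lid_1 (a joint): tilt of the rightmost lid seen from the robot, rad: 0 shut and flush, 1.57 upright, 1.6 at its stop. Every lid: a plate 120 mm (unit x) by 102 (unit y) by 6, see-sawing on a pin along unit y at unit x = 15 mm, 87 mm above the table, 45 mm from its far and 75 mm from its near edge
- lid_1_press (a point): middle of the black ribbed press pad (22 mm along unit x by 60 mm along unit y) on the short far end of the rightmost lid seen from the robot, on its top face, 29 mm from the pin; 90 mm above the table while shut. Moves with the lid
- lid_1_edge (a point): middle of the long near edge of the rightmost lid seen from the robot, half-way through its 6 mm thickness, 75 mm from the pin; its x points from this edge towards the pin and pad, its z out of the lid's top face. Moves with the lid
- lid_2 (a joint): tilt of the second lid from the right, as lid_1. Pressing a lid's short far end down into its well (free to 75 mm below the top there) raises the long near end, which swings up and away from the robot. Its stiff hinge holds it wherever it is left
- lid_2_press (a point): middle of the black ribbed press pad (22 mm along unit x by 60 mm along unit y) on the short far end of the second lid from the right, on its top face, 29 mm from the pin; 90 mm above the table while shut. Moves with the lid
- lid_2_edge (a point): middle of the long near edge of the second lid from the right, half-way through its 6 mm thickness, 75 mm from the pin; its x points from this edge towards the pin and pad, its z out of the lid's top face. Moves with the lid
- lid_3 (a joint): tilt of the third lid from the right, as lid_1. Exactly one lid, any of the four, is unlocked: it starts to tip at about 5 N on its pad and keeps tipping. A locked lid gives 1 to 2 mm at the pad (under 0.08 rad at 25 N), then resists; it may stay down by up to 0.05 rad
- lid_3_press (a point): middle of the black ribbed press pad (22 mm along unit x by 60 mm along unit y) on the short far end of the third lid from the right, on its top face, 29 mm from the pin; 90 mm above the table while shut. Moves with the lid
- lid_3_edge (a point): middle of the long near edge of the third lid from the right, half-way through its 6 mm thickness, 75 mm from the pin; its x points from this edge towards the pin and pad, its z out of the lid's top face. Moves with the lid
- lid_4 (a joint): tilt of the leftmost lid, as lid_1. Under each lid, near its near edge, a steel catch hangs 24 mm down, 28 to 42 mm to the right of the lid's middle: push under a raised lid at its middle or left of it
- lid_4_press (a point): middle of the black ribbed press pad (22 mm along unit x by 60 mm along unit y) on the short far end of the leftmost lid, on its top face, 29 mm from the pin; 90 mm above the table while shut. Moves with the lid
- lid_4_edge (a point): middle of the long near edge of the leftmost lid, half-way through its 6 mm thickness, 75 mm from the pin; its x points from this edge towards the pin and pad, its z out of the lid's top face. Moves with the lid
- paint_jar: small red paint jar with a white cap, 48 mm across, 62 mm tall, standing on the unit's left end deck; origin at the centre of its underside
- sponge: pink sponge block 85 x 55 x 32 mm lying on the unit's right end deck; origin at the centre of its underside
- flat_brush: green-handled flat paint brush, 210 mm long, 42 mm wide and 13 mm high, lying on the table in front of the unit; origin 10 mm on the handle's side of its middle, underside; x points to the bristles
- foam_roller: red foam paint roller, head 45 mm across, handle 20 mm high, 210 mm long, lying on the table behind the unit; origin on the underside near its middle
- glue_bottle: white and red glue bottle 60 mm across, 175 mm tall, standing on the table behind the unit; origin at the centre of its underside
- enamel_mug: green enamel pot with a long handle and brushes standing in it, 84 mm across, 230 mm tall with the brushes, on the table behind the unit; origin at the centre of its underside
- white_jug: white jug 100 mm across, 150 mm tall, on the table to the left of the unit; origin at the centre of its underside
- paint_plate: white plate with red paint, 176 mm across, 16 mm high, on the table to the right of the unit; origin at the centre of its underside

How it is judged:
By the outcome, as a careful person would: the job done as asked, in the order asked, and still so for the second after the job is handed in, with the robot touching nothing.
It also fails if it takes over 54 s, if anything falls off the work surface, if the arm or the gripper's body presses on something with over 40 N, if the wrist force passes 120 N, or if a joint passes its speed limit or range.

## Working session

There is one attempt and no reset: what is moved stays moved. The work goes in short steps, Python scripts to look and compute and a tool call to move; the robot and the scene stay as the last step left them, time stands still between calls to the robot, and variables do not carry over. Pictures are saved under pics/ and viewed, at most 10 in all, crops included, and the job is handed in when it is done.

Besides the shell and the picture viewer there is one more tool, called after "Call:" as name(argument=value, ...), one argument or row to a line, values as JSON. jog_arm: Moves the arm, as the interface text tells. Its arguments: {"type":"object","properties":{"commands":{"type":"array","items":{"type":"object","properties":{"tx":{"type":"number"},"ty":{"type":"number"},"tz":{"type":"number"},"rx":{"type":"number"},"ry":{"type":"number"},"rz":{"type":"number"}}}},"jaw":{"type":"number"}},"required":["commands"]}

```bash
mkdir -p pics; ls; python3 - <<'E'
from cell import *
import cv2,numpy as np
for n in("scene","top"):
    cv2.imwrite(f"pics/{n}0.png",cv2.cvtColor(capture(n),cv2.COLOR_RGB2BGR))
    p=camera_params(n);print(n,np.round(p["camera_matrix"],1).tolist(),np.round(p["camera_from_world"],4).tolist())
s=state();print(s["time_s"],s["ee_pos"],s["orientation"],s["contact_force"])
E
```

```text
pics
scene [[422.9, 0.0, 256.2], [0.0, 422.9, 193.7], [0.0, 0.0, 1.0]] [[0.7689, 0.6392, 0.0141, -0.4257], [0.4625, -0.5408, -0.7026, -0.2032], [-0.4414, 0.5467, -0.7115, 1.6726], [0.0, 0.0, 0.0, 1.0]]
top [[361.9, 0.0, 250.9], [0.0, 361.9, 192.3], [0.0, 0.0, 1.0]] [[0.0336, -0.9994, 0.003, -0.0271], [-0.9735, -0.0334, -0.2262, 0.5944], [0.2261, 0.0047, -0.9741, 1.2151], [0.0, 0.0, 0.0, 1.0]]
0.1 [ 0.21760748 -0.61194045  0.23041182] [-7.94709346e-04  9.85435592e-01  1.70047097e-01 -2.15922639e-04] [ 0.9911474   0.36565743 -0.50717295]
```

View pics/top0.png

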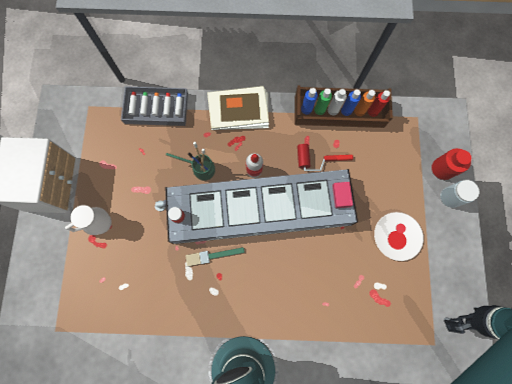

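View pics/scene0.png

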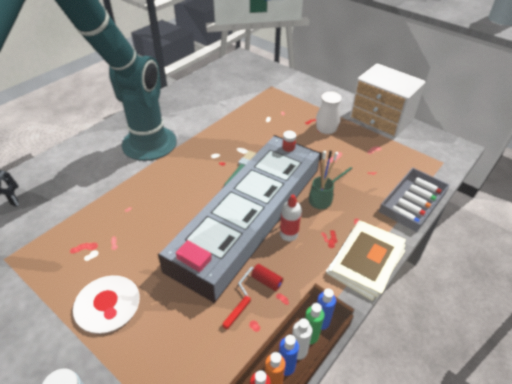

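The top view shows the unit with lids at about (206,210), (243,207), (279,202) and (314,199), and dark pads near their upper edges at rows 186–196. The brush lies in front at (215,257). In the scene view the bottle, mug and roller stand behind the unit. I'll measure the pads next.

```bash
cat > h.py <<'E'
from cell import *
import cv2,numpy as np
def ray(n,uv,z):
    p=camera_params(n);K=p["camera_matrix"];T=np.array(p["camera_from_world"])
    d=T[:3,:3].T@np.linalg.solve(K,[uv[0],uv[1],1]);c=-T[:3,:3].T@T[:3,3]
    return c+d*(z-c[2])/d[2]
def proj(n,X):
    p=camera_params(n);T=np.array(p["camera_from_world"]);v=p["camera_matrix"]@(T[:3,:3]@X+T[:3,3]);return v[:2]/v[2]
E
python3 - <<'E'
from h import *
for n,box in(("top",(160,165,360,245)),("scene",(165,125,325,290))):
    im=cv2.imread(f"pics/{n}0.png");g=im.min(2).astype(int)
    m=np.zeros(g.shape,np.uint8);x0,y0,x1,y1=box
    m[y0:y1,x0:x1]=(im[y0:y1,x0:x1].max(2)<60)*255
    k,l,s,c=cv2.connectedComponentsWithStats(m)
    pts=[]
    for i in range(1,k):
        if s[i,4]>40:
            P=ray(n,c[i],.09);print(n,s[i],c[i].round(1),P.round(4))
    m2=np.zeros(g.shape,np.uint8);m2[y0:y1,x0:x1]=(g[y0:y1,x0:x1]>175)*255
    k,l,s,c=cv2.connectedComponentsWithStats(m2)
    for i in range(1,k):
        if s[i,4]>200:
            ct,_=cv2.findContours((l==i).astype(np.uint8),0,2);r=cv2.minAreaRect(cv2.convexHull(ct[0]))
            print(n,"lid",s[i],np.round(r[0],1),np.round(r[1],1),ray(n,r[0],.09).round(4))
im=cv2.imread("pics/top0.png")[160:250,155:365];cv2.imwrite("pics/c1.png",cv2.resize(im,None,fx=3.8,fy=3.8,interpolation=2))
E
```

```text
top [349 175   7  37  42] [352.2 193.9] [ 0.5963 -0.3597  0.09  ]
top lid [298 181  33  36 812] [314. 199.] [33.5 28.8] [ 0.5736 -0.2266  0.09  ]
top lid [262 185  33  36 846] [278.2 202.5] [33.5 29.5] [ 0.5568 -0.1025  0.09  ]
top lid [227 189  32  36 857] [242.  206.3] [33.6 29.4] [0.5394 0.0221 0.09  ]
top lid [191 192  31  37 770] [206.  209.9] [33.8 29.2] [0.5226 0.1454 0.09  ]
scene [165 260  48  30 605] [185.6 276.9] [ 0.6185 -0.3753  0.09  ]
scene lid [165 125  44  13 332] [186.5 131. ] [12. 43.] [0.1536 0.0716 0.09  ]
scene lid [256 152  43  27 544] [277.  164.5] [38.4 21.1] [0.5261 0.1428 0.09  ]
scene lid [236 171  46  32 729] [258.5 185.9] [40.3 24. ] [0.5449 0.0202 0.09  ]
scene lid [213 193  49  35 855] [237.2 209.5] [42.5 26.7] [ 0.5613 -0.1029  0.09  ]
scene lid [188 218  52  39 967] [213.3 236.5] [43.3 30. ] [ 0.5788 -0.2276  0.09  ]
```

View pics/c1.png

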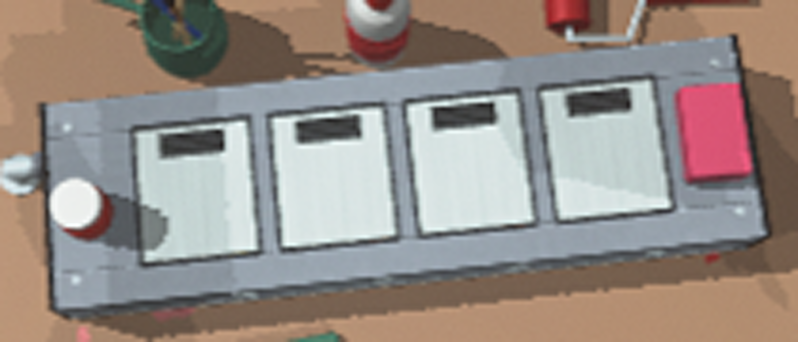

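The lid centres span 375.5 mm, against the expected 375 mm. The unit is turned about +7.8°, with its origin near (0.550, -0.041). Estimated pads: L1 (0.620,-0.221), L2 (0.6025,-0.097), L3 (0.5855,0.027), L4 (0.568,0.150). I'll align the tool and approach lid 1.

Call:
jog_arm(
  commands=[
    {"rz": 0.103},
    {"rz": 0.103},
    {"tx": 0.03, "ty": -0.022},
    {"tx": 0.03, "ty": -0.022},
    {"tx": 0.03, "ty": -0.022},
    {"tx": 0.03, "ty": -0.022},
    {"tx": 0.03, "ty": -0.022},
    {"tx": 0.03, "ty": -0.022},
    {"tx": 0.03, "ty": -0.022},
    {"tx": 0.03, "ty": -0.022},
    {"tx": 0.03, "ty": -0.022},
    {"tx": 0.03, "ty": -0.022},
  ],
  jaw=0,
)

```text
validation failed for argument at $.co...
```

Call:
jog_arm(
  commands=[
    {"tx": 0, "ty": 0, "tz": 0, "rx": 0, "ry": 0, "rz": 0.103},
    {"tx": 0, "ty": 0, "tz": 0, "rx": 0, "ry": 0, "rz": 0.103},
    {"tx": 0.03, "ty": -0.022, "tz": 0, "rx": 0, "ry": 0, "rz": 0},
    {"tx": 0.03, "ty": -0.022, "tz": 0, "rx": 0, "ry": 0, "rz": 0},
    {"tx": 0.03, "ty": -0.022, "tz": 0, "rx": 0, "ry": 0, "rz": 0},
    {"tx": 0.03, "ty": -0.022, "tz": 0, "rx": 0, "ry": 0, "rz": 0},
    {"tx": 0.03, "ty": -0.022, "tz": 0, "rx": 0, "ry": 0, "rz": 0},
    {"tx": 0.03, "ty": -0.022, "tz": 0, "rx": 0, "ry": 0, "rz": 0},
    {"tx": 0.03, "ty": -0.022, "tz": 0, "rx": 0, "ry": 0, "rz": 0},
    {"tx": 0.03, "ty": -0.022, "tz": 0, "rx": 0, "ry": 0, "rz": 0},
    {"tx": 0.03, "ty": -0.022, "tz": 0, "rx": 0, "ry": 0, "rz": 0},
    {"tx": 0.03, "ty": -0.022, "tz": 0, "rx": 0, "ry": 0, "rz": 0},
  ],
  jaw=0,
)

```text
time_s: 1.3
ee_pos: [0.486, -0.3525, 0.2309]
orientation: [-0.0, 0.998, 0.068, -0.0]
contact_force: [0.6, 0.1, 0.7]
width: 0.001
grasp_force: 0.0
```

Call:
jog_arm(
  commands=[
    {"tx": 0.038, "ty": -0.028, "tz": 0, "rx": 0, "ry": 0, "rz": 0},
    {"tx": 0.038, "ty": -0.028, "tz": 0, "rx": 0, "ry": 0, "rz": 0},
    {"tx": 0.038, "ty": -0.028, "tz": 0, "rx": 0, "ry": 0, "rz": 0},
    {"tx": 0.037, "ty": -0.028, "tz": 0.02, "rx": 0, "ry": 0, "rz": 0},
    {"tx": 0, "ty": 0, "tz": 0.03, "rx": 0, "ry": 0, "rz": 0},
    {"tx": 0, "ty": 0, "tz": 0.03, "rx": 0, "ry": 0, "rz": 0},
    {"tx": 0, "ty": 0, "tz": 0.03, "rx": 0, "ry": 0, "rz": 0},
    {"tx": 0, "ty": 0, "tz": 0.018, "rx": 0, "ry": 0, "rz": 0},
    {"tx": 0, "ty": 0, "tz": 0, "rx": 0, "ry": 0, "rz": 0},
  ],
  jaw=0,
)

```text
time_s: 2.2
ee_pos: [0.6169, -0.222, 0.0997]
orientation: [-0.001, 0.998, 0.068, -0.003]
contact_force: [0.9, -0.7, -0.5]
width: -0.004
grasp_force: 0.0
```

```bash
python3 - <<'E'
from h import *
a=capture("scene")[130:300,160:330];b=capture("top")[150:250,200:370]
a=cv2.resize(a,(476,476),interpolation=2);b=cv2.resize(b,None,fx=1.9,fy=4.76*.4,interpolation=2)
b=cv2.copyMakeBorder(b,0,476-b.shape[0],0,0,0)
cv2.imwrite("pics/p1.png",np.hstack([a,b])[:,:,::-1])
E
```

```text
(no output)
```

View pics/p1.png

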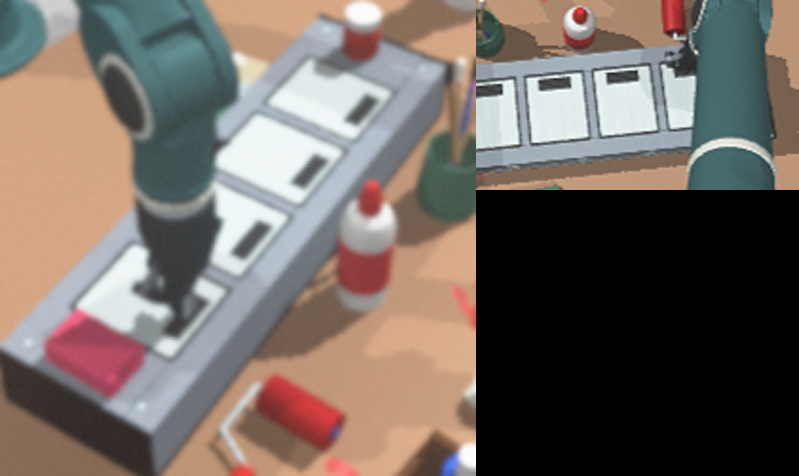

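The fingertips stand just above lid 1's pad, at about (185,315) in the crop, so the position is right. Now a gentle press.

Call:
jog_arm(
  commands=[
    {"tx": 0.003, "ty": 0, "tz": 0.004, "rx": 0, "ry": 0, "rz": 0},
    {"tx": 0, "ty": 0, "tz": 0.003, "rx": 0, "ry": 0, "rz": 0},
    {"tx": 0, "ty": 0, "tz": 0.002, "rx": 0, "ry": 0, "rz": 0},
    {"tx": 0, "ty": 0, "tz": 0.001, "rx": 0, "ry": 0, "rz": 0},
  ],
  jaw=0,
)

```text
time_s: 2.7
ee_pos: [0.6224, -0.2224, 0.0937]
orientation: [0.0, 0.998, 0.068, 0.0]
contact_force: [0.5, 0.5, 0.0]
width: -0.003
grasp_force: 0.0
```

Call:
jog_arm(
  commands=[
    {"tx": -0.002, "ty": 0, "tz": 0.002, "rx": 0, "ry": 0, "rz": 0},
    {"tx": 0, "ty": 0, "tz": 0.001, "rx": 0, "ry": 0, "rz": 0},
    {"tx": 0, "ty": 0, "tz": 0.001, "rx": 0, "ry": 0, "rz": 0},
    {"tx": 0, "ty": 0, "tz": 0, "rx": 0, "ry": 0, "rz": 0},
  ],
  jaw=0,
)

```text
time_s: 3.1
ee_pos: [0.6201, -0.2228, 0.0899]
orientation: [0.0, 0.998, 0.068, -0.0]
contact_force: [-2.7, 0.2, 3.0]
width: -0.005
grasp_force: 2.0
```

Contact (about 3 N). I'll press on in small steps.

Call:
jog_arm(
  commands=[
    {"tx": 0, "ty": 0, "tz": 0.001, "rx": 0, "ry": 0, "rz": 0},
    {"tx": 0, "ty": 0, "tz": 0.001, "rx": 0, "ry": 0, "rz": 0},
    {"tx": 0, "ty": 0, "tz": 0, "rx": 0, "ry": 0, "rz": 0},
  ],
  jaw=0,
)

```text
time_s: 3.4
ee_pos: [0.6203, -0.2228, 0.0882]
orientation: [0.0, 0.998, 0.068, -0.0]
contact_force: [-3.1, 0.6, 5.3]
width: -0.002
grasp_force: 2.8
```

Call:
jog_arm(
  commands=[
    {"tx": 0, "ty": 0, "tz": 0.001, "rx": 0, "ry": 0, "rz": 0},
    {"tx": 0, "ty": 0, "tz": 0.001, "rx": 0, "ry": 0, "rz": 0},
    {"tx": 0, "ty": 0, "tz": 0, "rx": 0, "ry": 0, "rz": 0},
  ],
  jaw=0,
)

```text
time_s: 3.7
ee_pos: [0.6204, -0.2228, 0.0864]
orientation: [0.0, 0.998, 0.068, 0.0]
contact_force: [-2.6, 0.8, 5.9]
width: 0.002
grasp_force: 2.9
```

Call:
jog_arm(
  commands=[
    {"tx": 0, "ty": 0, "tz": 0.001, "rx": 0, "ry": 0, "rz": 0},
    {"tx": 0, "ty": 0, "tz": 0.001, "rx": 0, "ry": 0, "rz": 0},
    {"tx": 0, "ty": 0, "tz": 0.001, "rx": 0, "ry": 0, "rz": 0},
    {"tx": 0, "ty": 0, "tz": 0, "rx": 0, "ry": 0, "rz": 0},
  ],
  jaw=0,
)

```text
time_s: 4.1
ee_pos: [0.6207, -0.2229, 0.0835]
orientation: [0.0, 0.998, 0.068, 0.0]
contact_force: [-3.5, 0.9, 6.1]
width: -0.002
grasp_force: 2.7
```

Force stays at about 6 N over 6.5 mm of travel, so lid 1 rocks and is the unlocked one. I'll keep pressing.

Call:
jog_arm(
  commands=[
    {"tx": 0, "ty": 0, "tz": 0.002, "rx": 0, "ry": 0, "rz": 0},
    {"tx": 0, "ty": 0, "tz": 0.002, "rx": 0, "ry": 0, "rz": 0},
    {"tx": 0, "ty": 0, "tz": 0.002, "rx": 0, "ry": 0, "rz": 0},
    {"tx": 0, "ty": 0, "tz": 0.002, "rx": 0, "ry": 0, "rz": 0},
    {"tx": 0, "ty": 0, "tz": 0.002, "rx": 0, "ry": 0, "rz": 0},
    {"tx": 0, "ty": 0, "tz": 0, "rx": 0, "ry": 0, "rz": 0},
  ],
  jaw=0,
)

```text
time_s: 4.7
ee_pos: [0.6219, -0.223, 0.0737]
orientation: [0.001, 0.998, 0.068, 0.002]
contact_force: [0.2, 1.3, 5.5]
width: 0.001
grasp_force: 2.1
```

Call:
jog_arm(
  commands=[
    {"tx": 0, "ty": 0, "tz": 0.002, "rx": 0, "ry": 0, "rz": 0},
    {"tx": 0, "ty": 0, "tz": 0.002, "rx": 0, "ry": 0, "rz": 0},
    {"tx": 0, "ty": 0, "tz": 0.002, "rx": 0, "ry": 0, "rz": 0},
    {"tx": 0, "ty": 0, "tz": 0.002, "rx": 0, "ry": 0, "rz": 0},
    {"tx": 0, "ty": 0, "tz": 0.002, "rx": 0, "ry": 0, "rz": 0},
    {"tx": 0, "ty": 0, "tz": 0, "rx": 0, "ry": 0, "rz": 0},
  ],
  jaw=0,
)

```text
time_s: 5.3
ee_pos: [0.6225, -0.2229, 0.0638]
orientation: [0.001, 0.998, 0.068, 0.002]
contact_force: [2.6, 0.9, 3.3]
width: 0.004
grasp_force: 2.1
```

Call:
jog_arm(
  commands=[
    {"tx": 0.002, "ty": 0, "tz": -0.01, "rx": 0, "ry": 0, "rz": 0},
    {"tx": 0, "ty": 0, "tz": -0.025, "rx": 0, "ry": 0, "rz": 0},
    {"tx": 0, "ty": 0, "tz": -0.04, "rx": 0, "ry": 0, "rz": 0},
    {"tx": 0, "ty": 0, "tz": -0.04, "rx": 0, "ry": 0, "rz": 0},
    {"tx": 0, "ty": 0, "tz": -0.035, "rx": 0, "ry": 0, "rz": 0},
    {"tx": -0.03, "ty": -0.004, "tz": 0, "rx": 0, "ry": 0, "rz": 0},
    {"tx": -0.03, "ty": -0.004, "tz": 0, "rx": 0, "ry": 0, "rz": 0},
    {"tx": -0.03, "ty": -0.004, "tz": 0, "rx": 0, "ry": 0, "rz": 0},
    {"tx": -0.032, "ty": 0, "tz": 0, "rx": 0, "ry": 0, "rz": 0},
    {"tx": 0, "ty": 0, "tz": 0, "rx": 0, "ry": 0, "rz": 0},
  ],
  jaw=0,
)

```text
time_s: 6.3
ee_pos: [0.4956, -0.2282, 0.2127]
orientation: [0.0, 0.998, 0.066, -0.002]
contact_force: [-0.0, 0.4, -0.3]
width: 0.004
grasp_force: 0.0
```

```bash
python3 - <<'E'
from h import *
a=capture("scene")[130:300,160:330]
cv2.imwrite("pics/p2.png",cv2.resize(a,(510,510),interpolation=2)[:,:,::-1])
E
```

```text
(no output)
```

View pics/p2.png

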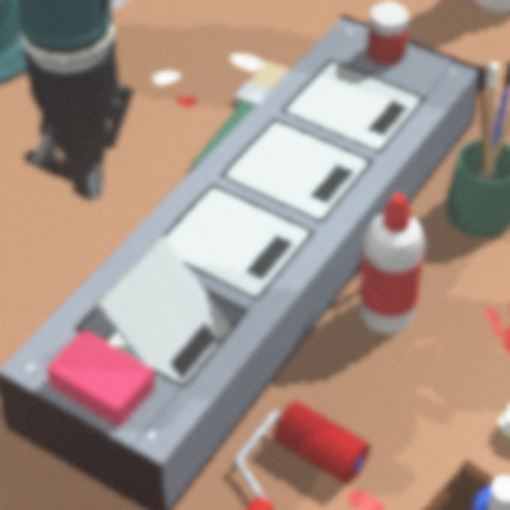

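Lid 1 is tilted about 45° and holds there. The tool stands in front of it at unit x −80 mm. I'll shift left of middle, clear of the catch, lower, and push.

Call:
jog_arm(
  commands=[
    {"tx": 0, "ty": -0.01, "tz": 0.03, "rx": 0, "ry": 0, "rz": 0},
    {"tx": 0, "ty": 0, "tz": 0.035, "rx": 0, "ry": 0, "rz": 0},
    {"tx": 0, "ty": 0, "tz": 0.028, "rx": 0, "ry": 0, "rz": 0},
    {"tx": 0.01, "ty": 0, "tz": 0, "rx": 0, "ry": 0, "rz": 0},
    {"tx": 0.01, "ty": 0, "tz": 0, "rx": 0, "ry": 0, "rz": 0},
    {"tx": 0.006, "ty": 0, "tz": 0, "rx": 0, "ry": 0, "rz": 0},
    {"tx": 0.006, "ty": 0, "tz": 0, "rx": 0, "ry": 0, "rz": 0},
    {"tx": 0.006, "ty": 0, "tz": 0, "rx": 0, "ry": 0, "rz": 0},
    {"tx": 0.004, "ty": 0, "tz": 0, "rx": 0, "ry": 0, "rz": 0},
  ],
  jaw=0,
)

```text
time_s: 7.25
ee_pos: [0.5404, -0.212, 0.1207]
orientation: [0.0, 0.998, 0.068, -0.0]
contact_force: [-3.7, -0.5, 3.3]
width: 0.001
grasp_force: 2.0
```

Call:
jog_arm(
  commands=[
    {"tx": 0.004, "ty": 0, "tz": 0, "rx": 0, "ry": 0, "rz": 0},
    {"tx": 0.004, "ty": 0, "tz": 0, "rx": 0, "ry": 0, "rz": 0},
    {"tx": 0.004, "ty": 0, "tz": 0, "rx": 0, "ry": 0, "rz": 0},
    {"tx": 0.004, "ty": 0, "tz": 0, "rx": 0, "ry": 0, "rz": 0},
    {"tx": 0, "ty": 0, "tz": 0, "rx": 0, "ry": 0, "rz": 0},
  ],
  jaw=0,
)

```text
time_s: 7.75
ee_pos: [0.5576, -0.2091, 0.1205]
orientation: [0.0, 0.998, 0.068, 0.001]
contact_force: [-2.2, 0.9, 6.8]
width: 0.003
grasp_force: 0.8
```

```bash
python3 - <<'E'
from h import *
a=capture("scene")[180:290,160:290]
cv2.imwrite("pics/p3.png",cv2.resize(a,(650,550),interpolation=2)[:,:,::-1])
E
```

```text
(no output)
```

View pics/p3.png

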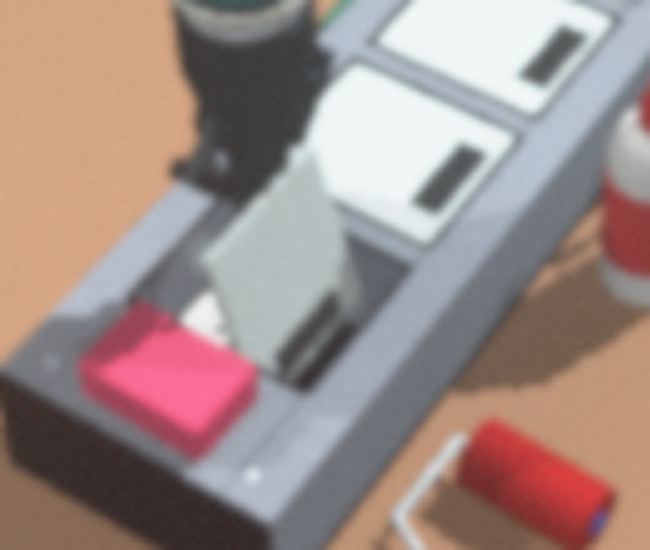

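The lid is steeper now, about 65°, with the fingers behind it. The push is working.

Call:
jog_arm(
  commands=[
    {"tx": 0.003, "ty": 0, "tz": 0, "rx": 0, "ry": 0, "rz": 0},
    {"tx": 0.003, "ty": 0, "tz": 0, "rx": 0, "ry": 0, "rz": 0},
    {"tx": 0.003, "ty": 0, "tz": 0, "rx": 0, "ry": 0, "rz": 0},
    {"tx": 0.003, "ty": 0, "tz": 0, "rx": 0, "ry": 0, "rz": 0},
    {"tx": 0, "ty": 0, "tz": 0, "rx": 0, "ry": 0, "rz": 0},
  ],
  jaw=0,
)

```text
time_s: 8.3
ee_pos: [0.5716, -0.2074, 0.1226]
orientation: [0.001, 0.998, 0.068, 0.004]
contact_force: [-2.1, 1.0, 13.6]
width: 0.001
grasp_force: 0.4
```

Call:
jog_arm(
  commands=[
    {"tx": 0.002, "ty": 0, "tz": 0, "rx": 0, "ry": 0, "rz": 0},
    {"tx": 0.002, "ty": 0, "tz": 0, "rx": 0, "ry": 0, "rz": 0},
    {"tx": 0, "ty": 0, "tz": 0, "rx": 0, "ry": 0, "rz": 0},
  ],
  jaw=0,
)

```text
time_s: 8.6
ee_pos: [0.5746, -0.207, 0.1218]
orientation: [0.001, 0.998, 0.068, 0.003]
contact_force: [-0.1, 1.2, 0.0]
width: -0.002
grasp_force: 0.0
```

```bash
python3 - <<'E'
from h import *
a=capture("scene")[180:290,160:290]
cv2.imwrite("pics/p4.png",cv2.resize(a,(650,550),interpolation=2)[:,:,::-1])
s=state();print(s["contact_force"],s["ee_pos"])
E
```

```text
[0.86392819 0.16923731 0.05800815] [ 0.57391324 -0.20683416  0.12083294]
```

View pics/p4.png

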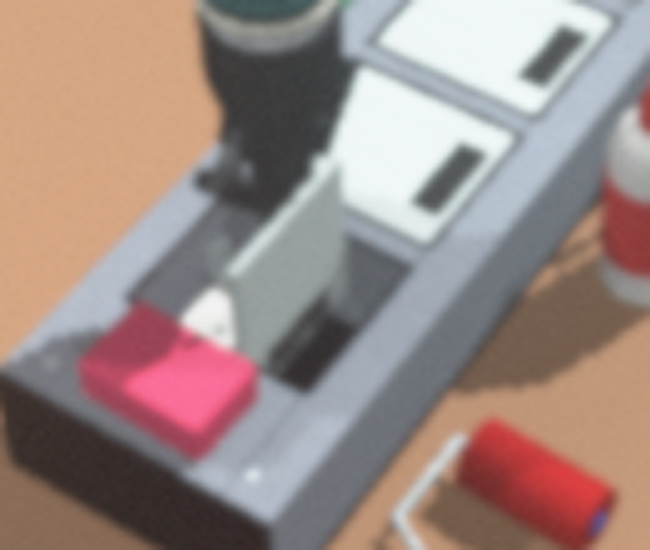

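The lid is near upright and contact is lost. I'll nudge a little more until it bears against its stop.

Call:
jog_arm(
  commands=[
    {"tx": 0.002, "ty": 0, "tz": 0, "rx": 0, "ry": 0, "rz": 0},
    {"tx": 0.002, "ty": 0, "tz": 0, "rx": 0, "ry": 0, "rz": 0},
    {"tx": 0, "ty": 0, "tz": 0, "rx": 0, "ry": 0, "rz": 0},
  ],
  jaw=0,
)

```text
time_s: 8.95
ee_pos: [0.5755, -0.2066, 0.1199]
orientation: [-0.0, 0.998, 0.068, -0.001]
contact_force: [-5.2, 0.1, 9.4]
width: -0.0
grasp_force: 0.2
```

Call:
jog_arm(
  commands=[
    {"tx": 0.001, "ty": 0, "tz": 0, "rx": 0, "ry": 0, "rz": 0},
    {"tx": 0.001, "ty": 0, "tz": 0, "rx": 0, "ry": 0, "rz": 0},
    {"tx": 0, "ty": 0, "tz": 0, "rx": 0, "ry": 0, "rz": 0},
  ],
  jaw=0,
)

```text
time_s: 9.25
ee_pos: [0.5755, -0.2067, 0.1199]
orientation: [-0.0, 0.998, 0.067, -0.003]
contact_force: [-10.8, 0.1, 13.2]
width: -0.003
grasp_force: 0.0
```

The x force rises with no motion, so the lid is at its stop. Backing off.

Call:
jog_arm(
  commands=[
    {"tx": -0.004, "ty": 0, "tz": -0.002, "rx": 0, "ry": 0, "rz": 0},
    {"tx": -0.015, "ty": 0, "tz": 0, "rx": 0, "ry": 0, "rz": 0},
    {"tx": -0.03, "ty": 0, "tz": 0, "rx": 0, "ry": 0, "rz": 0},
    {"tx": -0.04, "ty": 0, "tz": 0, "rx": 0, "ry": 0, "rz": 0},
    {"tx": -0.03, "ty": 0, "tz": -0.04, "rx": 0, "ry": 0, "rz": 0},
    {"tx": 0, "ty": 0, "tz": -0.05, "rx": 0, "ry": 0, "rz": 0},
    {"tx": 0, "ty": 0, "tz": -0.03, "rx": 0, "ry": 0, "rz": 0},
    {"tx": 0, "ty": 0, "tz": 0, "rx": 0, "ry": 0, "rz": 0},
  ],
  jaw=0,
)

```text
time_s: 10.05
ee_pos: [0.4628, -0.2233, 0.246]
orientation: [0.002, 0.998, 0.068, 0.004]
contact_force: [0.0, -0.2, -0.5]
width: 0.003
grasp_force: 0.0
```

```bash
python3 - <<'E'
from h import *
a=capture("scene")[130:300,160:330]
cv2.imwrite("pics/p5.png",cv2.resize(a,(590,590),interpolation=2)[:,:,::-1])
s=state();print(s["contact_force"],s["ee_pos"])
ux=np.array([.991,.136,0]);uy=np.array([-.136,.991,0]);c=np.array([.576,-.227,0])
for th in(1.3,1.45,1.6):
    for y in(-.051,.051):
        P=c+ux*(.015-.075*np.cos(th))+uy*y+[0,0,.087+.075*np.sin(th)]
        print(th,y,((proj("scene",P)-[160,130])*590/170).round(0))
E
```

```text
[0.15928054 0.18471466 0.506205  ] [ 0.46143399 -0.22273966  0.24342261]
1.3 -0.051 [134. 352.]
1.3 0.051 [209. 271.]
1.45 -0.051 [145. 356.]
1.45 0.051 [220. 275.]
1.6 -0.051 [157. 361.]
1.6 0.051 [232. 280.]
```

View pics/p5.png

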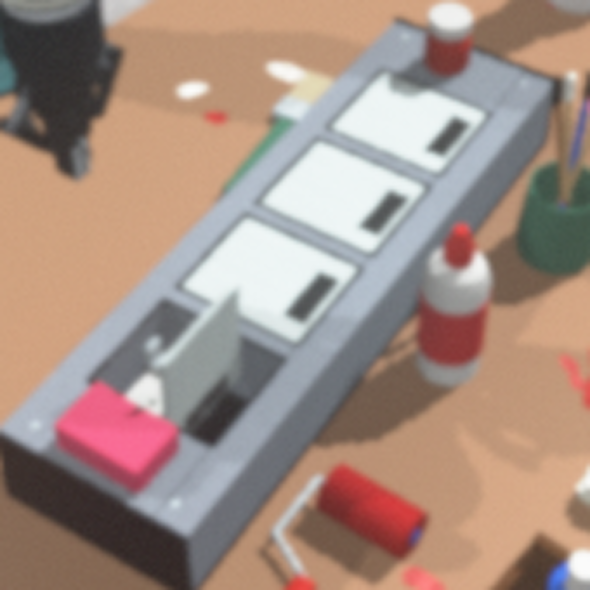

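The lid's upper edge runs from about (158,360) to (236,290), which matches the projection for the 1.6 rad stop. The other lids and the painting things are undisturbed, and the arm is clear. Handing in.

```bash
python3 -c "
from cell import *
print(job_done())"
```

```text
the job is handed in; nothing more can be done
None
```

Lid 1, the rightmost, was the unlocked one: it now stands open at its stop (about 1.6 rad) by itself, the other three lids were never pressed because the first one rocked, and the job is handed in.

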